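# File two paint tubes in their own slots of the tube rack

## Robot

A 6-joint arm with a two-finger parallel gripper is mounted at the origin on the work surface; the furniture and walls round the work are solid. World frame = base frame: x ahead of the robot, y to its left, z up, the work surface at z = 0. Lengths are in m, angles in rad, forces in N, time in s.
With the tool pointing down it reaches from about 0.275 to 0.725 m from the base axis. Payload 5.6 kg.
Tool frame: the origin (TCP) lies at the very end of the fingers, on their centre line; the grasp point (between the pads) lies robot.hold_point_z behind it (robot.hold_point_z is the distance from the TCP to the grasp point, in m); y points along the fingers, x is the direction in which the jaws open and shut, and the axes are right-handed (so a half turn about y gives the same grasp; the last joint's range is limited). The gripper opens to 85 mm and grips with 20 to 120 N. Pads are 22 mm wide; open, the fingers measure 114 mm over their backs; the gripper's body (76 mm by 85 mm) begins 54 mm behind the grasp point. The pads swing forward as they close: fully open they stand 13 mm farther back than shut.
Start: joints at [1.469, 0.255, 0.108, 0, -1.424, -0.285], TCP at [0.207, 0.509, 0.231] pointing down, gripper open.
Joint ranges: [-2.95, 2.95], [-1.21, 1.97], [-1.09, 1.5], [-2.87, 1.71], [-2.94, -0.07], [-3.05, 3.05]. Speed limits (rad/s): [2.57, 2.57, 3.14, 3.14, 3.14, 3.14].

## Interface

Orientations are given as a rotation vector (axis times angle).
In Python, from station import sense, eyes, robot gives the robot as it stands. The module is installed in compiled form; this text tells all that it offers.
- The arm moves only by the tool send_rows, never from a script. Its argument "plan" is a list of rows, each a list of 3 entries, a list of its own where there are three numbers: the shift along the world's x, y, z in cm, then the turn, a rotation vector about the world's x, y, z in degrees, then the opening, from 0 (shut) to 1 (fully open). A call has 1 to 12 rows; each row shifts and turns the commanded pose from where the row before left it; what a row does not reach is not made up. A row lasts 1/12 s, in which the tool goes at most 41.7 mm and 7.16 degrees, less where a joint would pass 70% of its speed; a pose out of reach is approached as far as the arm can. A call is refused whole if a number of a shift passes 4.17 or a number of a turn 7.16, either way. A call with a gripper value outside its range is refused whole. The fingers move at their own pace and stop on an object; "squeeze" is the grip in N (left out, the last holds). Time passes only in rows, so rows that do not move let the fingers close. It gives the time, the measured TCP pose, the force and the opening at its end, in the units of the state.
- sense(): the state, without advancing time (a new reading comes with each control period).
- eyes.snapshot(name): name is "scene" or "top"; returns a dict with "color" (384x512x3 uint8, red, green, blue), "intrinsics" (3x3 intrinsics, pixels), "world_from_camera" (4x4, takes a point from camera to world coordinates). Camera axes: x right, y down, z forward; pixel columns grow to the right and rows downward; lengths in m; the calibration is good to about 2 mm. A picture is of the moment at which its call begins. There is no depth.
- robot.sign_off(): hands the job in, once; it reports no verdict.
The state is a dict: "t": time; "joints": joint angles; "qd": joint speeds; "effort": joint torques, N m; "tool_pos": TCP position; "ee_rot": TCP orientation; "ft_force": force on the tool from outside, world axes, zero at the start; "moment": the same for the moment, N m; "grip_width": finger opening in m.
Only numpy, scipy, OpenCV 4.12 (cv2) and the standard library are available. Lean on these libraries where they do the work, as an engineer would, in place of code of your own. Each camera call takes 0.05 s, during which the arm holds its last target. There are 200 camera calls.

## Task

The turquoise paint tube was put back in the wrong slot of the sloping rack, the one with the orange label; the orange tube was left on the desk. Lay each of the two tubes in the slot whose swatch card has its colour, flat on the bed between the battens with the cap down at the foot stop, so the paint settles toward the cap. Leave the yellow tube, the small jar and the roll of tape where they are.

Things in the scene. Friction and masses are not known exactly. Their poses are not given: they have to be found in the camera images.
- slot_orange (a point): foot of the slot whose label card is painted orange: the point on the bed's surface, midway between the slot's battens, where the bed meets the foot stop. Axes: x up the slope along the slot, y across it to the left as seen from the front, z square off the bed. At the start the turquoise tube lies in this slot.
- slot_turquoise (a point): foot of the slot whose label card is painted turquoise (blue-green): the point on the bed's surface, midway between the slot's battens, where the bed meets the foot stop. Axes: x up the slope along the slot, y across it to the left as seen from the front, z square off the bed. Empty at the start.
- slot_yellow (a point): foot of the slot whose label card is painted yellow: the point on the bed's surface, midway between the slot's battens, where the bed meets the foot stop. Axes: x up the slope along the slot, y across it to the left as seen from the front, z square off the bed. It holds the yellow tube, which belongs there.
- slot_green (a point): foot of the slot whose label card is painted dark green: the point on the bed's surface, midway between the slot's battens, where the bed meets the foot stop. Axes: x up the slope along the slot, y across it to the left as seen from the front, z square off the bed. Empty; no tube for it is here.
- rack: fixed plywood paint-tube rack, 306 mm wide, 190 mm deep, 150 mm high at the back; it does not yield. Origin on the desk under the middle of the rack; x points to its high back, y to its left seen from the low front, z up. The front faces left of the robot, +y. Its bed slopes at 35 degrees, low at the front, with four slots side by side, 64 mm from centre to centre, each marked by the swatch card in front of it; which slot has which colour changes
- rack_gap (a point): middle of the rack's bed, on its surface, 72 mm up the slope from the foot stop. The bed is two slats, 0 to 43 and 103 to 153 mm up the slope, with an open gap between them, so fingers can reach past a tube's sides at its middle. On the slats low battens 12 mm wide and 16 mm high leave each slot 52 mm wide; the side panels stand 144 mm left and right, up to 30 mm above the bed
- rack_stop (a point): middle of the foot stop's top edge: a bar right across the low end of the bed, 9 mm thick, 24 mm high above the bed, against which a tube's cap can rest. In front of it, before each slot, a holder with a white-edged painted swatch card 48 x 23 mm leans back and faces the front
- orange_tube_mid (a point): squeezed metal paint tube, 134 mm long, 34 mm wide, 22 mm thick, orange body with a dark grey band, a flat whitish tail and a black cap, 45 g. The point is its centre, 11 mm above what it lies on; y runs along the tube from cap to tail, z off the side on which it lies. It starts flat on the desk before the low front of the rack. Grip it here across its sides (along x), 30 to 34 mm wide
- orange_tube_cap (a point): end of the orange tube's cap, 67 mm from its centre, on its axis
- turquoise_tube_mid (a point): squeezed metal paint tube, 146 mm long, 34 mm wide, 22 mm thick, turquoise body and cap, black band, flat whitish tail, 45 g. The point is its centre, 11 mm above what it lies on; y runs along the tube from cap to tail, z off the side on which it lies. It starts in the rack, in the orange slot, cap down the slope. Grip it here across its sides (along x), 30 to 34 mm wide
- turquoise_tube_cap (a point): end of the turquoise tube's cap, 73 mm from its centre, on its axis
- yellow_tube_mid (a point): yellow and white paint tube, 131 x 32 x 21 mm, loose, lying in its own (yellow) slot of the rack. The point is its centre
- small_jar_mid (a point): small black paint jar with a lid, 55 mm across, 54 mm high, loose on the desk before the rack. The point is its centre
- tape_mid (a point): roll of masking tape lying flat, about 105 mm across, 24 mm high, loose on the desk before the rack. The point is its centre
- orange_tube: the orange tube; origin at the middle of its underside, axes as orange_tube_mid
- turquoise_tube: the turquoise tube; origin at the middle of its underside, axes as turquoise_tube_mid

How it is judged:
At the end, for the whole second after the job is handed in: Both tubes lie at rest in the slots of their own colour: the end of the cap at most 25 mm up the slope from the foot stop, cap and centre within 18 mm of the slot's middle line, lying along the slot (within 0.3 rad) and on the bed (centre 2 to 19 mm off the bed's surface) (x of orange_tube_cap in the frame of slot_orange between -0.01 and 0.025 m and y of orange_tube_cap in the frame of slot_orange between -0.018 and 0.018 m and y of orange_tube_mid in the frame of slot_orange between -0.018 and 0.018 m and z of orange_tube_mid in the frame of slot_orange between 0.002 and 0.019 m and angle between the y axis of orange_tube_mid and the x axis of slot_orange, either way round below 0.3 rad and linear speed of each of orange_tube, turquoise_tube below 0.02 m/s and x of turquoise_tube_cap in the frame of slot_turquoise between -0.01 and 0.025 m and y of turquoise_tube_cap in the frame of slot_turquoise between -0.018 and 0.018 m and y of turquoise_tube_mid in the frame of slot_turquoise between -0.018 and 0.018 m and z of turquoise_tube_mid in the frame of slot_turquoise between 0.002 and 0.019 m and angle between the y axis of turquoise_tube_mid and the x axis of slot_turquoise, either way round below 0.3 rad); the robot touches nothing.
It fails at once if the yellow tube in the rack is shifted by more than 25 mm (distance of yellow_tube_mid from where it was at the start of the episode above 0.025 m).
It fails at once if the small jar is shifted by more than 25 mm (distance of small_jar_mid from where it was at the start of the episode above 0.025 m).
It fails at once if the roll of tape is shifted by more than 25 mm (distance of tape_mid from where it was at the start of the episode above 0.025 m).
It also fails if it takes over 51 s, if anything falls off the work surface, if the arm or the gripper's body presses on something with over 40 N, if the wrist force passes 120 N, or if a joint passes its speed limit or range.

## Working session

There is one attempt and no reset: what is moved stays moved. The work goes in short steps, Python scripts to look and compute and a tool call to move; the robot and the scene stay as the last step left them, time stands still between calls to the robot, and variables do not carry over. Pictures are saved under pics/ and viewed, about 8 in all and at most 12, crops included, and the job is handed in when it is done.

Besides the shell and the picture viewer there is one more tool, called after ">>>" by a JSON object that holds its "name" and its "arguments". send_rows: Moves the arm, as the interface text tells. Its arguments: {"type":"object","properties":{"plan":{"type":"array"},"squeeze":{"type":"number"}},"required":["plan"]}

```bash
mkdir -p pics
cat > h.py <<'E'
import numpy as np, cv2
from station import sense, eyes, robot
from scipy.spatial.transform import Rotation as R
def snap(n,f=None):
    s=eyes.snapshot(n)
    if f: cv2.imwrite('pics/'+f,s['color'][:,:,::-1])
    return s
def ray(s,u,v):
    K=s['intrinsics'];T=s['world_from_camera']
    d=T[:3,:3]@np.linalg.solve(K,[u,v,1.]);return T[:3,3],d
def onz(s,u,v,z):
    o,d=ray(s,u,v);return o+d*(z-o[2])/d[2]
def tri(s1,p1,s2,p2):
    o1,d1=ray(s1,*p1);o2,d2=ray(s2,*p2)
    k=np.linalg.lstsq(np.c_[d1,-d2],o2-o1,rcond=None)[0]
    a=o1+k[0]*d1;b=o2+k[1]*d2;return (a+b)/2,np.linalg.norm(a-b)
def proj(s,p):
    T=np.linalg.inv(s['world_from_camera']);q=s['intrinsics']@(T[:3,:3]@np.array(p)+T[:3,3]);return q[:2]/q[2]
E
python3 - <<'E'
from h import *
np.set_printoptions(precision=4,suppress=True)
st=sense();print(st);print(robot.hold_point_z)
a=snap('scene');b=snap('top')
for s in(a,b):print(s['intrinsics'],s['world_from_camera'])
im=np.vstack([a['color'],b['color']])[:,:,::-1]
cv2.imwrite('pics/a.png',cv2.resize(a['color'][:,:,::-1],(800,600)));cv2.imwrite('pics/b.png',cv2.resize(b['color'][:,:,::-1],(800,600)))
np.savez('s0.npz',a=a['color'],b=b['color'])
E
```

```text
{'t': 0.0, 'joints': array([ 1.4686,  0.2557,  0.107 , -0.0005, -1.4239, -0.2846]), 'qd': array([-0.0017, -0.0015, -0.0004, -0.0005, -0.0004, -0.0006]), 'effort': array([ -0.0006, -38.6632,  23.7942,   5.365 ,  -0.006 ,  -0.    ]), 'tool_pos': array([0.2072, 0.5089, 0.2304]), 'ee_rot': array([-1.0023,  1.4876, -1.4895]), 'ft_force': array([ 0.2267,  0.69  , -0.3758]), 'moment': array([ 0.0442, -0.0342,  0.0276]), 'grip_width': 0.0851899178531358}
0.0187
[[352.8701   0.     257.3357]
 [  0.     352.8701 185.8988]
 [  0.       0.       1.    ]] [[ 0.6288 -0.5914  0.5048  0.0403]
 [-0.7775 -0.474   0.4132 -0.1959]
 [-0.0051 -0.6523 -0.7579  0.7496]
 [ 0.      0.      0.      1.    ]]
[[464.8157   0.     261.6868]
 [  0.     464.8157 184.6317]
 [  0.       0.       1.    ]] [[ 0.1393 -0.9702  0.1983  0.2744]
 [-0.9902 -0.1362  0.0293  0.1426]
 [-0.0014 -0.2005 -0.9797  1.0209]
 [ 0.      0.      0.      1.    ]]
```

View pics/a.png

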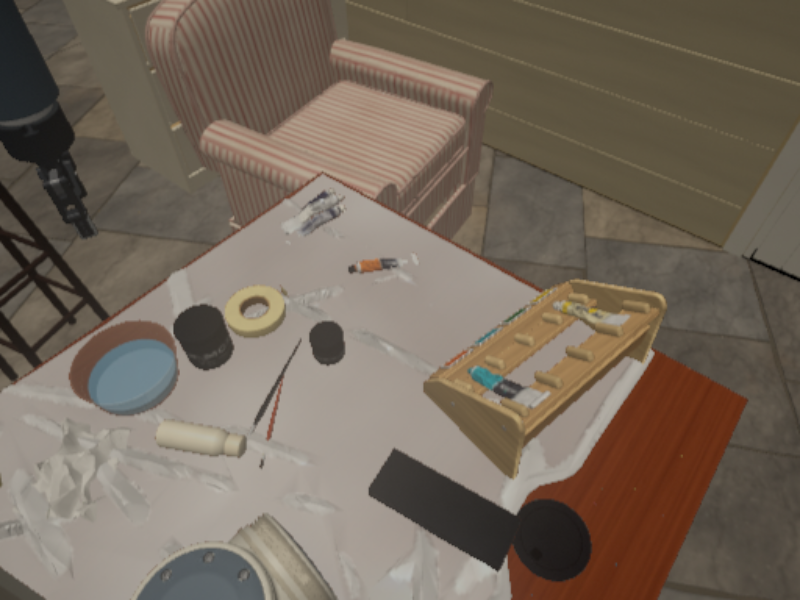

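View pics/b.png

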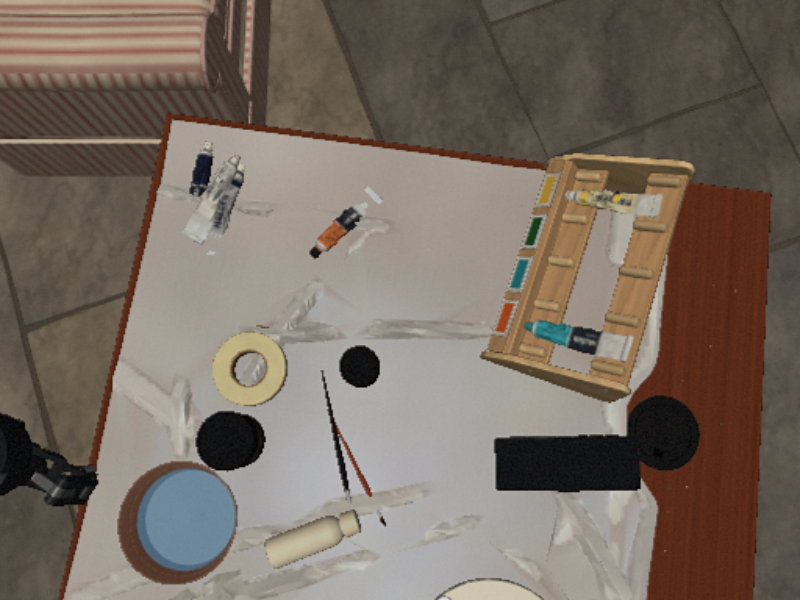

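The scene view shows the rack at right with the turquoise tube at (500,385). In the top view the cards run, far to near, yellow (548,190), green (533,232), turquoise (519,275), orange (505,318). The orange tube lies at (337,232) with its cap at (315,253). Next I'll zoom in on the rack.

Run:
```python
import numpy as np,cv2
z=np.load('s0.npz')
def crop(im,x,y,w,h,k):
    c=cv2.resize(im[y:y+h,x:x+w,::-1],None,fx=k,fy=k,interpolation=cv2.INTER_CUBIC)
    for i in range(0,w,20): cv2.putText(c,str(x+i),(i*k,8),0,.3,(255,255,255),1);c[:10,i*k]=255
    for i in range(0,h,20): cv2.putText(c,str(y+i),(0,i*k+4),0,.3,(255,255,255),1)
    return c
cv2.imwrite('pics/c.png',crop(z['b'],300,95,155,165,4)[:600])
cv2.imwrite('pics/d.png',crop(z['a'],265,170,170,140,4)[:600])
```

```text
(no output)
```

View pics/c.png

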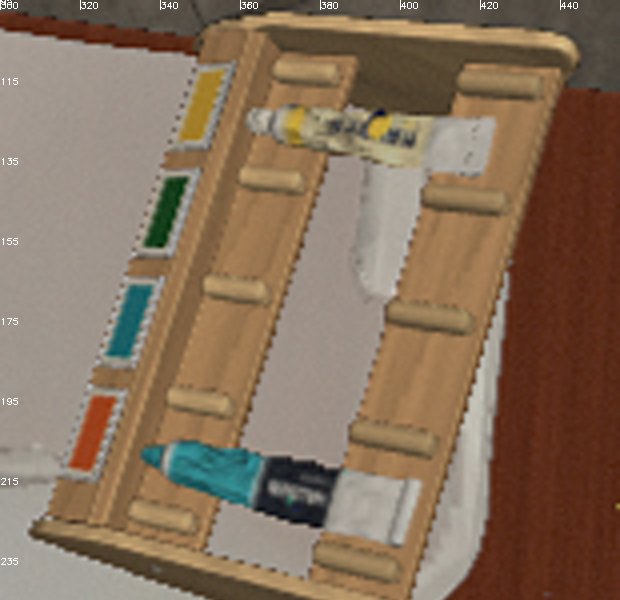

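View pics/d.png

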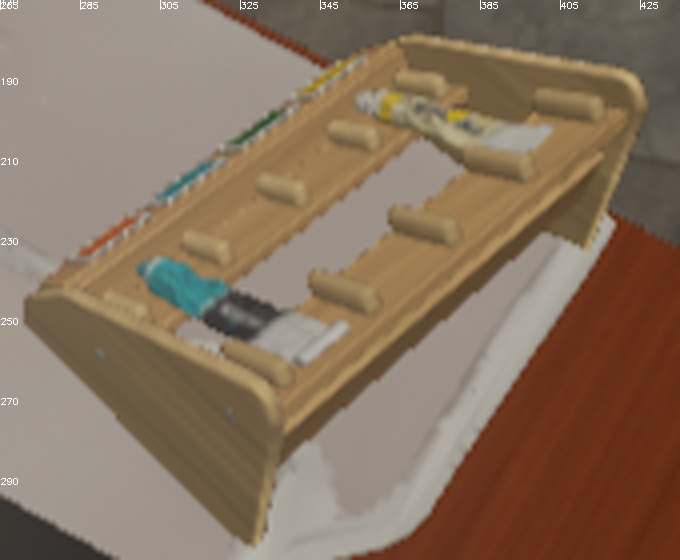

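```bash
cat > g.py <<'E'
from h import *
np.set_printoptions(precision=4,suppress=True)
a=snap('scene');b=snap('top')
A=lambda X,Y:(265+X/4-.375,170+Y/4-.375)
B=lambda X,Y:(300+X/4-.375,95+Y/4-.375)
tl=[(307,71),(272,180),(237,290),(200,402),(163,516)];tu=[(500,83),(465,198),(430,317),(393,437),(357,560)]
sl=[(420,83),(353,135),(282,189),(206,246),(127,305)];su=[(568,104),(498,162),(424,224),(344,291),(257,362)]
P=[];
for t,s in zip(tl+tu,sl+su):
    p,e=tri(a,A(*s),b,B(*t));P.append(p);print(p,round(e,4))
P=np.array(P)
c=np.cos(np.radians(35));s=np.sin(np.radians(35))
M=[]
for x,h in((.0215,.013),(.128,.013)):
    for y in(.128,.064,0,-.064,-.128): M.append([x,y,h])
M=np.array(M)
mc=M.mean(0);pc=P.mean(0)
U,S,V=np.linalg.svd((M-mc).T@(P-pc));D=np.diag([1,1,np.linalg.det(V.T@U.T)])
Rr=V.T@D@U.T
print('R free\n',Rr,'slope',np.degrees(np.arcsin(Rr[2,0])),'spread',np.linalg.norm(P[:5].mean(0)-P[5:].mean(0)))
yaw=np.arctan2(-Rr[0,1],Rr[1,1]);print('yaw',np.degrees(yaw))
Rb=R.from_euler('z',yaw).as_matrix()@np.array([[c,0,-s],[0,1,0],[s,0,c]])
o=pc-Rb@mc
print('res',P-(M@Rb.T+o))
print('o',o,'foot z',o[2]);print(Rb)
np.savez('rack.npz',R=Rb,o=o)
for n,y in zip('YGTO',(.096,.032,-.032,-.096)):
    print(n,o+Rb@[0,y,0], 'mid',o+Rb@[.073,y,.011])
E
python3 g.py
```

```text
[ 0.6611 -0.0531  0.0653] 0.0013
[ 0.5975 -0.0404  0.0654] 0.002
[ 0.5344 -0.0276  0.0663] 0.0022
[ 0.4719 -0.0144  0.0667] 0.0025
[ 0.41   -0.0017  0.0686] 0.0035
[ 0.6438 -0.1382  0.1263] 0.0018
[ 0.581  -0.1253  0.1261] 0.002
[ 0.5176 -0.1126  0.1269] 0.0026
[ 0.4556 -0.0998  0.1255] 0.0027
[ 0.393  -0.0869  0.126 ] 0.0016
R free
 [[-0.1615  0.9798  0.1179]
 [-0.808  -0.1998  0.5542]
 [ 0.5666 -0.0058  0.824 ]] slope 34.514024357888864 spread 0.1053090058003687
yaw -101.52818420785951
res [[ 0.0004 -0.0002 -0.0004]
 [-0.0006 -0.0003 -0.0004]
 [-0.0009 -0.0004  0.0005]
 [-0.0007  0.0001  0.001 ]
 [ 0.0001  0.      0.0028]
 [ 0.0005  0.0001 -0.0006]
 [ 0.0004  0.0003 -0.0008]
 [-0.0003  0.0001  0.    ]
 [ 0.0004  0.0002 -0.0013]
 [ 0.0005  0.0002 -0.0009]]
o [ 0.5373 -0.0173  0.0428] foot z 0.042773978832135906
[[-0.1637  0.9798  0.1146]
 [-0.8026 -0.1998  0.562 ]
 [ 0.5736  0.      0.8192]]
Y [ 0.6314 -0.0365  0.0428] mid [ 0.6207 -0.0889  0.0937]
G [ 0.5687 -0.0237  0.0428] mid [ 0.558  -0.0761  0.0937]
T [ 0.506  -0.0109  0.0428] mid [ 0.4953 -0.0633  0.0937]
O [0.4433 0.0019 0.0428] mid [ 0.4326 -0.0505  0.0937]
```

```bash
cat > m.py <<'E'
from g import *
Rb=np.load('rack.npz')['R'];o=np.load('rack.npz')['o']
for t,s_ in [((143,456),(143,268)),((411,512),(325,343))]:
    p,e=tri(a,A(*s_),b,B(*t));print('turq in rack',Rb.T@(p-o),e)
def mask(s,box,z=.011):
    x0,y0,x1,y1=box;im=s['color'][y0:y1,x0:x1];hsv=cv2.cvtColor(im,cv2.COLOR_RGB2HSV).astype(int)
    H,S,V=[hsv[...,i] for i in range(3)]
    for n,m in(('orange',(H<16)&(S>130)&(V>70)),('dark',(V<85))):
        y,x=np.nonzero(m);q=np.array([onz(s,u+x0,v+y0,z) for u,v in zip(x,y)])
        print(n,len(q),q.mean(0))
        w,v=np.linalg.eigh(np.cov(q[:,:2].T));ax=v[:,1];pr=(q-q.mean(0))[:,:2]@ax
        print('axis',ax,'deg',np.degrees(np.arctan2(ax[1],ax[0])),'ext',pr.min(),pr.max())
mask(b,(190,115,255,170));mask(a,(215,155,260,180))
def crop(s,x,y,w,h,k):
    c=cv2.resize(s['color'][y:y+h,x:x+w,::-1],None,fx=k,fy=k,interpolation=cv2.INTER_CUBIC);return c
c1=crop(b,190,110,70,60,8);c2=crop(a,210,145,70,40,8);cv2.imwrite('pics/e.png',np.vstack([c1,c2[:120*1]])[:600])
E
python3 m.py | tail -12
```

```text
T [ 0.506  -0.0109  0.0428] mid [ 0.4953 -0.0633  0.0937]
O [0.4433 0.0019 0.0428] mid [ 0.4326 -0.0505  0.0937]
turq in rack [ 0.0013 -0.0984  0.0146] 0.005194365334523002
turq in rack [ 0.1449 -0.0981  0.0094] 0.00170212424754269
orange 166 [0.5405 0.2946 0.011 ]
axis [-0.8134  0.5817] deg 144.42640943542682 ext -0.018832999518341793 0.027662122395148498
dark 156 [0.5546 0.284  0.011 ]
axis [-0.8252  0.5648] deg 145.60956685309344 ext -0.03242035458016061 0.058201786511993536
orange 76 [0.5425 0.2924 0.011 ]
axis [-0.7933  0.6089] deg 142.49292224773254 ext -0.016881751319013854 0.016205100635019506
dark 39 [0.5453 0.2875 0.011 ]
axis [-0.7769  0.6296] deg 140.97690464001093 ext -0.03818066561970516 0.045007904561352736
```

View pics/e.png

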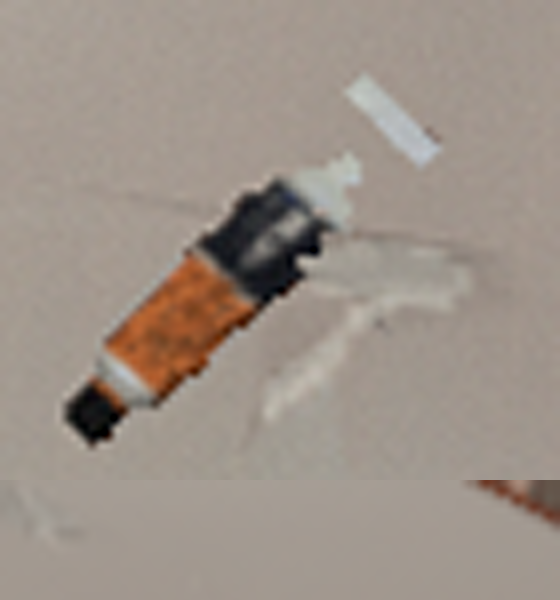

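```bash
python3 - <<'E' | tail -8
from g import *
f=lambda X,Y:(190+X/8-.44,110+Y/8-.44)
cap=onz(b,*f(80,422),.011);tail=onz(b,*f(402,108),.008)
d=(tail-cap)[:2];print(cap,tail,np.linalg.norm(d),'deg',np.degrees(np.arctan2(d[1],d[0])))
u=d/np.linalg.norm(d);print('mid',cap[:2]+.067*u)
# tool rotations now: columns
T=R.from_rotvec(sense()['ee_rot']).as_matrix();print(T)
E
```

```text
G [ 0.5687 -0.0237  0.0428] mid [ 0.558  -0.0761  0.0937]
T [ 0.506  -0.0109  0.0428] mid [ 0.4953 -0.0633  0.0937]
O [0.4433 0.0019 0.0428] mid [ 0.4326 -0.0505  0.0937]
[0.5101 0.3178 0.011 ] [0.6148 0.2425 0.008 ] 0.12900508101500213 deg -35.70508277359894
mid [0.5645 0.2787]
[[-0.3772 -0.0001  0.9261]
 [-0.9261 -0.0002 -0.3772]
 [ 0.0002 -1.      0.    ]]
```

```bash
cat > go.py <<'E'
# usage: go.py rack x y h [tilt]  |  desk x y z zangle ; prints shift (cm), turn (deg) from now to the goal
import sys
from h import *
np.set_printoptions(precision=2,suppress=True)
k=np.load('rack.npz');Rb,o=k['R'],k['o'];st=sense()
v=[float(x) for x in sys.argv[2:]]
if sys.argv[1]=='rack':
    p=o+Rb@np.array(v[:3]);y=-Rb[:,2];z=Rb[:,0]
else:
    p=np.array(v[:3]);y=np.array([0,0,-1.]);t=np.radians(v[3]);z=np.array([np.cos(t),np.sin(t),0])
Rt=np.c_[np.cross(y,z),y,z];Rc=R.from_rotvec(st['ee_rot'])
w=np.degrees((R.from_matrix(Rt)*Rc.inv()).as_rotvec());d=(p-st['tool_pos'])*100
print('t',round(st['t'],2),'goal',p*100,'shift',d,'turn',w,'rows>=',np.linalg.norm(d)/4.17,np.linalg.norm(w)/7.16)
print('rackframe tcp mm',Rb.T@(st['tool_pos']-o)*1000,'joints',st['joints'],'F',st['ft_force'],'w',st['grip_width'])
E
python3 go.py rack .073 -.097 .09; python3 go.py rack .073 -.097 -.010; python3 go.py rack .073 -.032 -.010;python3 go.py desk .563 .28 .12 -35.7
```

```text
t 0.4 goal [44.07 -0.59 15.84] shift [ 23.32 -51.53  -7.28] turn [-33.39 -17.89 -76.71] rows>= 13.675247428341828 11.949326784427845
rackframe tcp mm [-260.61 -428.51  412.48] joints [ 1.47  0.26  0.11 -0.   -1.42 -0.28] F [ 0.2  -0.97  0.7 ] w 0.08543895163423988
t 0.4 goal [42.92 -6.21  7.65] shift [ 22.18 -57.15 -15.47] turn [-33.39 -17.89 -76.71] rows>= 15.160925389576548 11.949326784427845
rackframe tcp mm [-260.61 -428.51  412.48] joints [ 1.47  0.26  0.11 -0.   -1.42 -0.28] F [ 0.2  -0.97  0.7 ] w 0.08543895163423988
t 0.4 goal [49.29 -7.51  7.65] shift [ 28.55 -58.44 -15.47] turn [-33.39 -17.89 -76.71] rows>= 16.033321843475 11.949326784427845
rackframe tcp mm [-260.61 -428.51  412.48] joints [ 1.47  0.26  0.11 -0.   -1.42 -0.28] F [ 0.2  -0.97  0.7 ] w 0.08543895163423988
t 0.4 goal [56.3 28.  12. ] shift [ 35.56 -22.93 -11.12] turn [  0.01  -0.01 -13.54] rows>= 10.49086241427045 1.891085107974566
rackframe tcp mm [-260.61 -428.51  412.48] joints [ 1.47  0.26  0.11 -0.   -1.42 -0.28] F [ 0.2  -0.97  0.7 ] w 0.08543895163423988
```

>>> {"name": "send_rows", "arguments": {"plan": [[[1.0, -2.2, 0], [-1.5, -0.8, -3.5], 0.6], [[1.0, -2.2, 0], [-1.5, -0.8, -3.5], 0.6], [[1.0, -2.2, 0], [-1.5, -0.8, -3.5], 0.6], [[1.0, -2.2, 0], [-1.5, -0.8, -3.5], 0.6], [[1.0, -2.2, 0], [-1.5, -0.8, -3.5], 0.6], [[1.0, -2.2, 0], [-1.5, -0.8, -3.5], 0.6], [[1.0, -2.2, 0], [-1.5, -0.8, -3.5], 0.6], [[1.0, -2.2, 0], [-1.5, -0.8, -3.5], 0.6], [[1.0, -2.2, 0], [-1.5, -0.8, -3.5], 0.6], [[1.0, -2.2, 0], [-1.5, -0.8, -3.5], 0.6], [[1.0, -2.2, 0], [-1.5, -0.8, -3.5], 0.6], [[1.0, -2.2, 0], [-1.5, -0.8, -3.5], 0.6]], "squeeze": 30}}

```text
t: 1.4
tool_pos: [0.3278, 0.2443, 0.2315]
ee_rot: [-0.475, 1.611, -2.316]
ft_force: [-0.0, -0.2, -0.5]
grip_width: 0.0513
```

```bash
python3 go.py rack .073 -.097 .09
```

```text
t 1.4 goal [44.07 -0.59 15.84] shift [ 11.29 -25.03  -7.31] turn [-15.4   -8.   -34.59] rows>= 6.8136412788188325 5.405063321387977
rackframe tcp mm [ -67.48 -257.63  277.6 ] joints [ 1.19  0.13 -0.17  0.17 -1.58 -0.77] F [-0.03 -0.23 -0.54] w 0.0512819224379155
```

>>> {"name": "send_rows", "arguments": {"plan": [[[1.03, -2.28, -0.66], [-1.4, -0.73, -3.15], 0.6], [[1.03, -2.28, -0.66], [-1.4, -0.73, -3.15], 0.6], [[1.03, -2.28, -0.66], [-1.4, -0.73, -3.15], 0.6], [[1.03, -2.28, -0.66], [-1.4, -0.73, -3.15], 0.6], [[1.03, -2.28, -0.66], [-1.4, -0.73, -3.15], 0.6], [[1.03, -2.28, -0.66], [-1.4, -0.73, -3.15], 0.6], [[1.03, -2.28, -0.66], [-1.4, -0.73, -3.15], 0.6], [[1.03, -2.28, -0.66], [-1.4, -0.73, -3.15], 0.6], [[1.03, -2.28, -0.66], [-1.4, -0.73, -3.15], 0.6], [[1.03, -2.28, -0.66], [-1.4, -0.73, -3.15], 0.6], [[1.03, -2.28, -0.66], [-1.4, -0.73, -3.15], 0.6], [[0, 0, 0], [0, 0, 0], 0.6]]}}

```text
t: 2.4
tool_pos: [0.4405, -0.0083, 0.157]
ee_rot: [-0.137, -1.361, 2.623]
ft_force: [-1.2, -0.1, -0.3]
grip_width: 0.0513
```

```bash
cat > look.py <<'E'
import sys
from h import *
a=snap('scene')['color'];b=snap('top')['color']
def c(s,x,y,w,h,k): return cv2.resize(s[y:y+h,x:x+w,::-1],(int(w*k),int(h*k)),interpolation=cv2.INTER_CUBIC)
cv2.imwrite('pics/'+sys.argv[1],np.hstack([c(b,300,95,155,165,2.6),c(a,265,165,150,165,2.6)]))
E
python3 go.py rack .073 -.097 .09;python3 go.py rack .073 -.097 -.01; python3 look.py f.png
```

```text
t 2.4 goal [44.07 -0.59 15.84] shift [0.02 0.24 0.14] turn [ 0.13 -0.19  0.26] rows>= 0.06636414706851897 0.04864956088809915
rackframe tcp mm [ 74.17 -96.73  87.51] joints [ 0.66  0.29 -0.36  0.38 -1.43 -1.02] F [-1.17 -0.05 -0.29] w 0.05132312436624802
t 2.4 goal [42.92 -6.21  7.65] shift [-1.12 -5.38 -8.05] turn [ 0.13 -0.19  0.26] rows>= 2.3384611792997116 0.04864956088809915
rackframe tcp mm [ 74.17 -96.73  87.51] joints [ 0.66  0.29 -0.36  0.38 -1.43 -1.02] F [-1.17 -0.05 -0.29] w 0.05132312436624802
```

View pics/f.png

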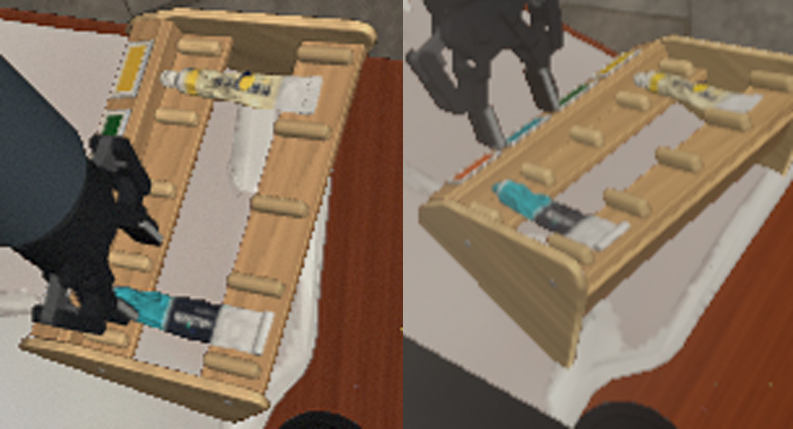

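Run:
```python
from h import *
b=snap('top');a=snap('scene');p=sense()['tool_pos'];x=R.from_rotvec(sense()['ee_rot']).as_matrix()[:,0]
for s,o in((b,(300,95)),(a,(265,165))):
  for q in (p,p+.0256*x,p-.0256*x): print((proj(s,q)-o)*2.6)
```

```text
[136.50601162 276.45262855]
[125.98706061 309.62297686]
[146.9091603  243.64745006]
[114.15687539 127.09832942]
[ 90.952277   144.06754834]
[136.69718305 110.6148976 ]
```

>>> {"name": "send_rows", "arguments": {"plan": [[[-0.14, -0.68, -1.0], [0, 0, 0], 0.6], [[-0.14, -0.68, -1.0], [0, 0, 0], 0.6], [[-0.14, -0.68, -1.0], [0, 0, 0], 0.6], [[-0.14, -0.68, -1.0], [0, 0, 0], 0.6], [[-0.14, -0.68, -1.0], [0, 0, 0], 0.6], [[-0.14, -0.68, -1.0], [0, 0, 0], 0.6], [[-0.14, -0.68, -1.0], [0, 0, 0], 0.6], [[-0.14, -0.68, -1.0], [0, 0, 0], 0.6], [[0, 0, 0], [0, 0, 0], 0.6]]}}

```text
t: 3.35
tool_pos: [0.4283, -0.0601, 0.0779]
ee_rot: [-0.133, -1.367, 2.626]
ft_force: [-0.4, -0.4, -0.6]
grip_width: 0.051
```

```bash
python3 go.py rack .073 -.097 -.01
```

```text
t 3.35 goal [42.92 -6.21  7.65] shift [ 0.1  -0.2  -0.15] turn [-0.03 -0.14 -0.12] rows>= 0.06354139032238673 0.02593405361598178
rackframe tcp mm [ 72.39 -98.33  -7.79] joints [ 0.58  0.32 -0.56  0.45 -1.18 -1.06] F [-0.45 -0.4  -0.59] w 0.05098065775823763
```

Close on the tube.

>>> {"name": "send_rows", "arguments": {"plan": [[[0, 0, 0], [0, 0, 0], 0.3], [[0, 0, 0], [0, 0, 0], 0.3], [[0, 0, 0], [0, 0, 0], 0.3], [[0, 0, 0], [0, 0, 0], 0.3], [[0, 0, 0], [0, 0, 0], 0.3], [[0, 0, 0], [0, 0, 0], 0.3]]}}

```text
t: 3.85
tool_pos: [0.4304, -0.0589, 0.0796]
ee_rot: [-0.138, -1.371, 2.627]
ft_force: [-3.1, 6.0, 6.3]
grip_width: 0.0308
```

```bash
python3 go.py rack .073 -.097 .04
```

```text
t 3.85 goal [43.49 -3.4  11.74] shift [0.46 2.49 3.78] turn [-0.1   0.08 -0.15] rows>= 1.090400883629792 0.02705291859036026
rackframe tcp mm [ 72.05 -96.52  -5.46] joints [ 0.58  0.32 -0.56  0.45 -1.19 -1.06] F [-3.12  5.96  6.32] w 0.030774161161145924
```

>>> {"name": "send_rows", "arguments": {"plan": [[[0, 0, 0], [0, 0, 0], 0.2], [[0.06, 0.28, 0.41], [0, 0, 0], 0.2], [[0.06, 0.28, 0.41], [0, 0, 0], 0.2], [[0.11, 0.56, 0.82], [0, 0, 0], 0.2], [[0.11, 0.56, 0.82], [0, 0, 0], 0.2], [[0.11, 0.56, 0.82], [0, 0, 0], 0.2], [[0.06, 0.28, 0.41], [0, 0, 0], 0.2], [[0, 0, 0], [0, 0, 0], 0.2]]}}

```text
t: 4.52
tool_pos: [0.4356, -0.0336, 0.1164]
ee_rot: [-0.138, -1.371, 2.626]
ft_force: [-0.0, -1.1, 0.3]
grip_width: 0.0301
```

```bash
python3 go.py rack .075 -.033 .04; python3 look.py i.png
```

```text
t 4.52 goal [49.73 -4.84 11.86] shift [ 6.17 -1.48  0.22] turn [-0.13  0.1  -0.15] rows>= 1.522454147128288 0.030314865677603456
rackframe tcp mm [ 71.97 -96.41  39.47] joints [ 0.62  0.3  -0.47  0.42 -1.3  -1.04] F [-0.01 -1.13  0.27] w 0.030079008331575327
```

View pics/i.png

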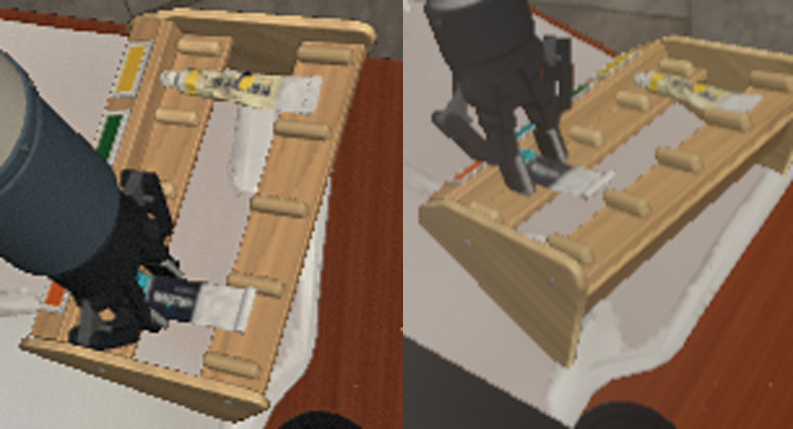

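>>> {"name": "send_rows", "arguments": {"plan": [[[1.05, -0.25, 0.02], [0, 0, 0], 0.2], [[1.05, -0.25, 0.02], [0, 0, 0], 0.2], [[1.05, -0.25, 0.02], [0, 0, 0], 0.2], [[1.05, -0.25, 0.02], [0, 0, 0], 0.2], [[1.05, -0.25, 0.03], [0, 0, 0], 0.2], [[1.02, -0.25, 0.03], [0, 0, 0], 0.2], [[0, 0, 0], [0, 0, 0], 0.2], [[-0.11, -0.56, -0.82], [0, 0, 0], 0.2], [[-0.11, -0.56, -0.82], [0, 0, 0], 0.2], [[-0.06, -0.28, -0.41], [0, 0, 0], 0.2], [[-0.06, -0.28, -0.41], [0, 0, 0], 0.2], [[0, 0, 0], [0, 0, 0], 0.2]]}}

```text
t: 5.62
tool_pos: [0.4928, -0.0673, 0.0915]
ee_rot: [-0.134, -1.366, 2.626]
ft_force: [-0.2, -0.3, -0.6]
grip_width: 0.0304
```

```bash
python3 go.py rack .074 -.032 -.005
```

```text
t 5.62 goal [49.33 -7.31  8.11] shift [ 0.05 -0.58 -1.04] turn [-0.   -0.15 -0.06] rows>= 0.2852864210229075 0.022605415291057886
rackframe tcp mm [ 75.35 -33.7    6.7 ] joints [ 0.5   0.4  -0.4   0.48 -1.23 -0.97] F [-0.19 -0.3  -0.56] w 0.0304024351460837
```

>>> {"name": "send_rows", "arguments": {"plan": [[[0.05, -0.28, -0.41], [0, 0, 0], 0.2], [[0.05, -0.28, -0.41], [0, 0, 0], 0.2], [[-0.02, -0.08, -0.12], [0, 0, 0], 0.2], [[0, 0, 0], [0, 0, 0], 0.2]]}}

```text
t: 5.95
tool_pos: [0.4945, -0.0731, 0.0827]
ee_rot: [-0.135, -1.368, 2.626]
ft_force: [-0.1, -0.4, -0.9]
grip_width: 0.0305
```

```bash
python3 go.py rack .074 -.032 -.005
```

```text
t 5.95 goal [49.33 -7.31  8.11] shift [-0.12 -0.   -0.15] turn [-0.04 -0.07 -0.08] rows>= 0.04620374925842943 0.015371814952602198
rackframe tcp mm [ 74.66 -30.86  -3.59] joints [ 0.49  0.41 -0.41  0.49 -1.21 -0.98] F [-0.13 -0.38 -0.94] w 0.03046042652485315
```

>>> {"name": "send_rows", "arguments": {"plan": [[[-0.03, -0.08, -0.14], [0, 0, 0], 0.2], [[0, 0, 0], [0, 0, 0], 0.4], [[0, 0, 0], [0, 0, 0], 0.6], [[0, 0, 0], [0, 0, 0], 0.6], [[0, 0, 0], [0, 0, 0], 0.6], [[0, 0, 0], [0, 0, 0], 0.6], [[0.11, 0.56, 0.82], [0, 0, 0], 0.6], [[0.11, 0.56, 0.82], [0, 0, 0], 0.6], [[0.22, 1.12, 1.64], [0, 0, 0], 0.6], [[0.33, 1.68, 2.46], [0, 0, 0], 0.6], [[0.33, 1.68, 2.46], [0, 0, 0], 0.6], [[0, 2, 2.0], [0, 0, 0], 0.6]]}}

```text
t: 6.95
tool_pos: [0.5061, 0.0036, 0.1863]
ee_rot: [-0.139, -1.371, 2.626]
ft_force: [1.3, 0.6, -0.2]
grip_width: 0.0514
```

```bash
python3 go.py desk .563 .28 .12 -35.7; python3 look.py j.png
```

```text
t 6.95 goal [56.3 28.  12. ] shift [ 5.69 27.64 -6.63] turn [34.23 13.52 63.62] rows>= 6.952408358050052 10.264760695183869
rackframe tcp mm [ 70.69 -34.74 125.76] joints [ 0.61  0.37 -0.16  0.41 -1.51 -0.93] F [ 1.29  0.56 -0.2 ] w 0.05142094416789328
```

View pics/j.png

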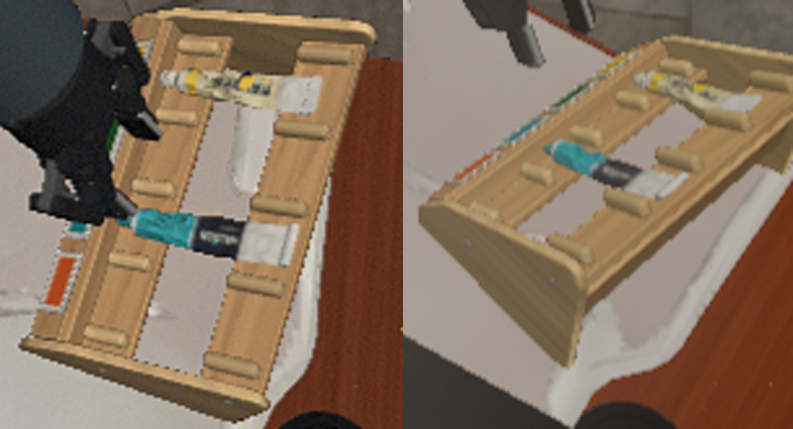

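>>> {"name": "send_rows", "arguments": {"plan": [[[0.5, 2.3, 0], [2.85, 1.13, 5.3], 0.7], [[0.5, 2.3, 0], [2.85, 1.13, 5.3], 0.7], [[0.5, 2.3, 0], [2.85, 1.13, 5.3], 0.7], [[0.5, 2.3, 0], [2.85, 1.13, 5.3], 0.7], [[0.5, 2.3, 0], [2.85, 1.13, 5.3], 0.7], [[0.5, 2.3, -0.5], [2.85, 1.13, 5.3], 0.7], [[0.45, 2.3, -0.9], [2.85, 1.13, 5.3], 0.7], [[0.45, 2.3, -1], [2.85, 1.13, 5.3], 0.7], [[0.45, 2.3, -1], [2.85, 1.13, 5.3], 0.7], [[0.45, 2.3, -1], [2.85, 1.13, 5.3], 0.7], [[0.45, 2.3, -1], [2.85, 1.13, 5.3], 0.7], [[0.45, 2.3, -1], [2.85, 1.13, 5.3], 0.7]]}}

```text
t: 8.05
tool_pos: [0.5623, 0.2799, 0.1198]
ee_rot: [-0.852, 1.647, -1.647]
ft_force: [-0.6, 0.0, 0.2]
grip_width: 0.0597
```

```bash
python3 go.py desk .563 .28 .12 -35.7
```

```text
t 8.05 goal [56.3 28.  12. ] shift [0.07 0.01 0.02] turn [-0.01 -0.01 -0.37] rows>= 0.017359989149266033 0.05119822410659518
rackframe tcp mm [-198.44  -34.94  233.  ] joints [ 0.71  0.46  0.12 -0.   -1.23  0.24] F [-0.58  0.04  0.16] w 0.05968154005310898
```

>>> {"name": "send_rows", "arguments": {"plan": [[[0, 0, -1.3], [0, 0, 0], 0.7], [[0, 0, -1.3], [0, 0, 0], 0.7], [[0, 0, -1.3], [0, 0, 0], 0.7], [[0, 0, -1.3], [0, 0, 0], 0.7], [[0, 0, -1.3], [0, 0, 0], 0.7], [[0, 0, -1.3], [0, 0, 0], 0.7], [[0, 0, -0.4], [0, 0, 0], 0.7], [[0, 0, 0], [0, 0, 0], 0.7]]}}

```text
t: 8.72
tool_pos: [0.5616, 0.278, 0.0365]
ee_rot: [-0.852, 1.649, -1.655]
ft_force: [-0.2, 0.4, -0.4]
grip_width: 0.0598
```

```bash
python3 go.py desk .563 .28 .003 -35.7
python3 - <<'E'
from h import *
a=snap('scene');b=snap('top');p=sense()['tool_pos'];x=R.from_rotvec(sense()['ee_rot']).as_matrix()[:,0]
out=[]
for s,x0,y0,w,h in((b,190,105,80,70),(a,200,140,80,70)):
  c=cv2.resize(s['color'][y0:y0+h,x0:x0+w,::-1],None,fx=5,fy=5,interpolation=cv2.INTER_CUBIC)
  for d in(-.03,0,.03):
    q=p+d*x;q[2]=.03;u=(proj(s,q)-[x0,y0]+.5)*5;cv2.circle(c,tuple(int(i) for i in u),3,(255,0,255),1)
  out.append(c)
cv2.imwrite('pics/k.png',np.hstack(out))
E
```

```text
t 8.72 goal [56.3 28.   0.3] shift [ 0.14  0.2  -3.35] turn [ 0.26 -0.13 -0.07] rows>= 0.8058961103230624 0.04125543402006075
rackframe tcp mm [-244.61  -35.24  163.64] joints [ 0.71  0.53  0.    0.   -1.05  0.24] F [-0.16  0.39 -0.39] w 0.05981130771381919
```

View pics/k.png

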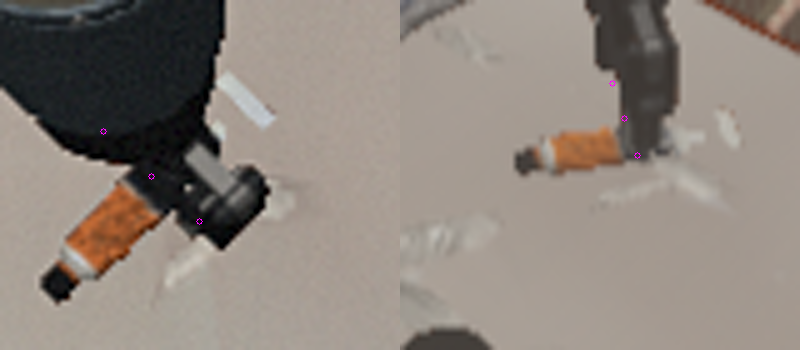

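>>> {"name": "send_rows", "arguments": {"plan": [[[0, 0.1, -0.8], [0, 0, 0], 0.7], [[0, 0.1, -0.8], [0, 0, 0], 0.7], [[0, 0, -0.8], [0, 0, 0], 0.7], [[0, 0, -0.6], [0, 0, 0], 0.7], [[0, 0, -0.2], [0, 0, 0], 0.7], [[0, 0, 0], [0, 0, 0], 0.7]]}}

```text
t: 9.32
tool_pos: [0.5619, 0.2799, 0.0045]
ee_rot: [-0.851, 1.649, -1.655]
ft_force: [-0.6, -0.2, -0.4]
grip_width: 0.0595
```

```bash
python3 go.py desk .563 .28 .003 -35.7
```

```text
t 9.32 goal [56.3 28.   0.3] shift [ 0.11  0.01 -0.15] turn [ 0.25 -0.09 -0.05] rows>= 0.04396336418492788 0.03715504055564241
rackframe tcp mm [-264.57  -35.3   138.53] joints [ 0.71  0.56 -0.03  0.   -0.98  0.24] F [-0.6  -0.21 -0.41] w 0.059536369854514444
```

>>> {"name": "send_rows", "arguments": {"plan": [[[0, 0, -0.15], [0, 0, 0], 0.5], [[0, 0, 0], [0, 0, 0], 0.2], [[0, 0, 0], [0, 0, 0], 0.2], [[0, 0, 0], [0, 0, 0], 0.2], [[0, 0, 0], [0, 0, 0], 0.2], [[0, 0, 0], [0, 0, 0], 0.2]]}}

```text
t: 9.82
tool_pos: [0.5627, 0.2805, 0.0045]
ee_rot: [-0.848, 1.649, -1.654]
ft_force: [-1.0, -0.4, 1.9]
grip_width: 0.0279
```

>>> {"name": "send_rows", "arguments": {"plan": [[[0, 0, 0], [0, 0, 0], 0.15], [[0, 0, 0.4], [0, 0, 0], 0.15], [[0, 0, 0.8], [0, 0, 0], 0.15], [[0, 0, 1.2], [0, 0, 0], 0.15], [[0, 0, 2], [0, 0, 0], 0.15], [[0, 0, 3], [0, 0, 0], 0.15], [[0, 0, 3], [0, 0, 0], 0.15], [[0, 0, 3], [0, 0, 0], 0.15], [[0, 0, 3], [0, 0, 0], 0.15], [[0, 0, 0], [0, 0, 0], 0.15]], "squeeze": 40}}

```text
t: 10.65
tool_pos: [0.5655, 0.2816, 0.1764]
ee_rot: [-0.836, 1.645, -1.65]
ft_force: [0.6, -0.4, 0.7]
grip_width: 0.0272
```

```bash
python3 go.py rack .071 -.096 .12
python3 - <<'E'
from h import *
a=snap('scene');b=snap('top')
out=[]
for s,x0,y0,w,h in((b,190,85,80,70),(a,200,80,80,70)):
  out.append(cv2.resize(s['color'][y0:y0+h,x0:x0+w,::-1],None,fx=5,fy=5,interpolation=cv2.INTER_CUBIC))
cv2.imwrite('pics/l.png',np.hstack(out))
E
```

```text
t 10.65 goal [44.54  1.23 18.18] shift [-12.01 -26.92   0.54] turn [-34.17 -12.85 -63.97] rows>= 7.071317536487061 10.286798552265065
rackframe tcp mm [-167.85  -32.11  280.68] joints [ 0.71  0.43  0.22  0.01 -1.35  0.24] F [ 0.58 -0.42  0.74] w 0.027244172734281032
```

View pics/l.png

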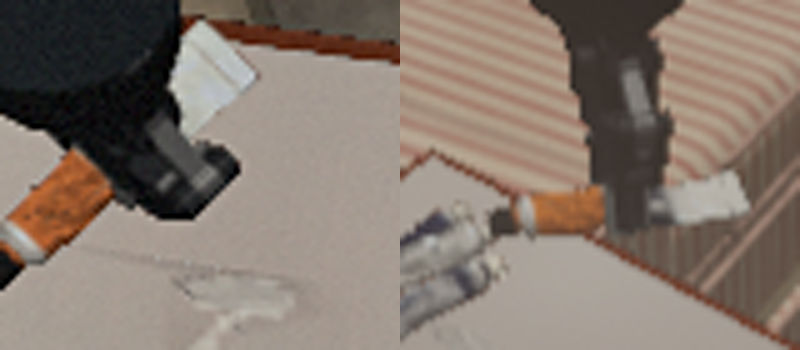

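>>> {"name": "send_rows", "arguments": {"plan": [[[-1, -2.25, 0.1], [-2.85, -1.07, -5.33], 0.15], [[-1, -2.25, 0.1], [-2.85, -1.07, -5.33], 0.15], [[-1, -2.25, 0.1], [-2.85, -1.07, -5.33], 0.15], [[-1, -2.25, 0.1], [-2.85, -1.07, -5.33], 0.15], [[-1, -2.25, 0.1], [-2.85, -1.07, -5.33], 0.15], [[-1, -2.25, 0], [-2.85, -1.07, -5.33], 0.15], [[-1, -2.25, 0], [-2.85, -1.07, -5.33], 0.15], [[-1, -2.25, 0], [-2.85, -1.07, -5.33], 0.15], [[-1, -2.25, 0], [-2.85, -1.07, -5.33], 0.15], [[-1, -2.25, 0], [-2.85, -1.07, -5.33], 0.15], [[-1, -2.25, 0], [-2.85, -1.07, -5.33], 0.15], [[-1, -2.25, 0], [-2.85, -1.07, -5.33], 0.15]]}}

```text
t: 11.75
tool_pos: [0.4412, 0.0092, 0.1725]
ee_rot: [-0.133, -1.364, 2.611]
ft_force: [0.6, 0.7, -0.4]
grip_width: 0.0275
```

```bash
python3 go.py rack .071 -.096 .05
```

```text
t 11.75 goal [43.74 -2.7  12.45] shift [-0.38 -3.62 -4.8 ] turn [-0.22 -0.5   0.63] rows>= 1.4445445713837515 0.11654591171218917
rackframe tcp mm [ 68.88 -99.53 110.1 ] joints [ 0.68  0.29 -0.3   0.36 -1.49 -1.02] F [ 0.56  0.68 -0.39] w 0.02750230548338932
```

>>> {"name": "send_rows", "arguments": {"plan": [[[-0.08, -0.77, -0.93], [0, 0, 0], 0.15], [[-0.08, -0.77, -0.93], [0, 0, 0], 0.15], [[-0.08, -0.77, -0.93], [0, 0, 0.3], 0.15], [[-0.08, -0.77, -0.93], [0, -0.3, 0.3], 0.15], [[-0.08, -0.77, -0.93], [-0.2, -0.2, 0], 0.15], [[0, 0, 0], [0, 0, 0], 0.15]]}}

```text
t: 12.25
tool_pos: [0.436, -0.0299, 0.1246]
ee_rot: [-0.131, -1.368, 2.625]
ft_force: [-0.7, 0.4, 0.0]
grip_width: 0.0277
```

```bash
python3 go.py rack .073 -.096 .005; python3 look.py m.png
```

```text
t 12.25 goal [43.19 -5.39  8.87] shift [-0.41 -2.4  -3.58] turn [-0.08 -0.26 -0.1 ] rows>= 1.0388614351576313 0.040403394816604335
rackframe tcp mm [ 73.64 -96.76  48.31] joints [ 0.63  0.3  -0.44  0.41 -1.33 -1.03] F [-0.66  0.38  0.04] w 0.027707867256547038
```

View pics/m.png

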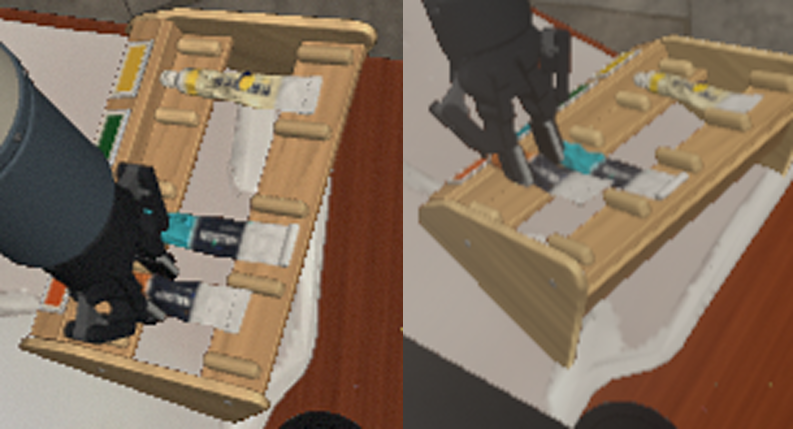

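>>> {"name": "send_rows", "arguments": {"plan": [[[-0.09, -0.56, -0.82], [0, 0, 0], 0.15], [[-0.09, -0.56, -0.82], [0, 0, 0], 0.15], [[-0.09, -0.56, -0.82], [0, 0, 0], 0.15], [[-0.05, -0.28, -0.41], [0, 0, 0], 0.15], [[-0.05, -0.28, -0.41], [0, 0, 0], 0.15], [[0, 0, 0], [0, 0, 0], 0.15]]}}

```text
t: 12.85
tool_pos: [0.4345, -0.0507, 0.0935]
ee_rot: [-0.135, -1.372, 2.626]
ft_force: [-0.1, -0.4, -0.8]
grip_width: 0.0273
```

```bash
python3 go.py rack .073 -.096 .005
```

```text
t 12.85 goal [43.19 -5.39  8.87] shift [-0.26 -0.32 -0.48] turn [-0.19 -0.01 -0.19] rows>= 0.15198371062297533 0.037729362844376876
rackframe tcp mm [ 72.74 -94.08  11.04] joints [ 0.59  0.31 -0.52  0.44 -1.23 -1.04] F [-0.06 -0.38 -0.84] w 0.027272809703100302
```

>>> {"name": "send_rows", "arguments": {"plan": [[[-0.13, -0.16, -0.24], [0, 0, 0], 0.15], [[-0.13, -0.16, -0.26], [0, 0, 0], 0.15], [[0, 0, 0], [0, 0, 0], 0.15]]}}

```text
t: 13.1
tool_pos: [0.4342, -0.052, 0.0913]
ee_rot: [-0.141, -1.377, 2.628]
ft_force: [-5.7, 11.9, 17.6]
grip_width: 0.0275
```

```bash
python3 go.py rack .073 -.096 .0045
```

```text
t 13.1 goal [43.18 -5.42  8.83] shift [-0.23 -0.22 -0.3 ] turn [-0.27  0.31 -0.32] rows>= 0.10516438315887469 0.07277740073770611
rackframe tcp mm [ 72.52 -94.16   8.45] joints [ 0.59  0.31 -0.53  0.44 -1.22 -1.05] F [-5.7  11.91 17.6 ] w 0.027498820817016704
```

>>> {"name": "send_rows", "arguments": {"plan": [[[0.02, 0.11, 0.16], [0, 0, 0], 0.15], [[0, 0, 0], [0, 0, 0], 0.35], [[0, 0, 0], [0, 0, 0], 0.55], [[0, 0, 0], [0, 0, 0], 0.55], [[0, 0, 0], [0, 0, 0], 0.55], [[0, 0, 0], [0, 0, 0], 0.55], [[0.11, 0.56, 0.82], [0, 0, 0], 0.55], [[0.11, 0.56, 0.82], [0, 0, 0], 0.55], [[0.22, 1.12, 1.64], [0, 0, 0], 0.55], [[0.33, 1.68, 2.46], [0, 0, 0], 0.55], [[0.33, 2.0, 2.46], [0, 0, 0], 0.55], [[0, 3, 3], [0, 0, 0], 0.55]]}}

```text
t: 14.1
tool_pos: [0.4424, 0.0354, 0.2023]
ee_rot: [-0.134, -1.37, 2.624]
ft_force: [1.6, 0.3, -0.9]
grip_width: 0.0472
```

>>> {"name": "send_rows", "arguments": {"plan": [[[-1, 3, 2], [0, 0, 0], 0.55], [[-1, 3, 1], [0, 0, 0], 0.55], [[-1, 3, 0], [0, 0, 0], 0.55], [[-1, 3, 0], [0, 0, 0], 0.55], [[-1, 3, 0], [0, 0, 0], 0.55], [[0, 3, 0], [0, 0, 0], 0.55], [[0, 0, 0], [0, 0, 0], 0.55], [[0, 0, 0], [0, 0, 0], 0.55]]}}

```text
t: 14.77
tool_pos: [0.3932, 0.2171, 0.2311]
ee_rot: [-0.134, -1.372, 2.628]
ft_force: [0.1, -0.4, 0.5]
grip_width: 0.047
```

```bash
python3 go.py rack .073 -.096 .0045
python3 - <<'E'
from h import *
a=snap('scene')['color'];b=snap('top')['color']
def c(s,x,y,w,h,k): return cv2.resize(s[y:y+h,x:x+w,::-1],(int(w*k),int(h*k)),interpolation=cv2.INTER_CUBIC)
cv2.imwrite('pics/n.png',np.hstack([c(b,300,105,130,140,3),c(a,265,165,130,140,3)]))
E
```

```text
t 14.77 goal [43.18 -5.42  8.83] shift [  3.87 -27.13 -14.28] turn [-0.15 -0.02 -0.29] rows>= 7.410174184090155 0.04616040061304041
rackframe tcp mm [ -56.55 -188.1   269.48] joints [ 1.02  0.39  0.05  0.2  -1.81 -1.23] F [ 0.08 -0.43  0.49] w 0.04695853584357295
```

View pics/n.png

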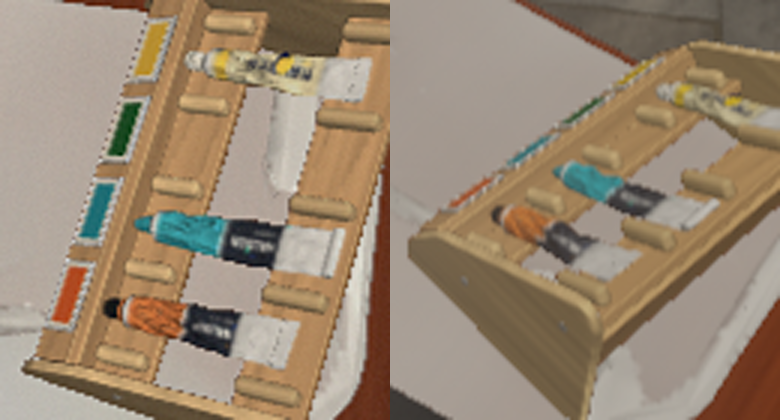

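Run:
```python
from h import *
np.set_printoptions(precision=1,suppress=True)
k=np.load('rack.npz');a=snap('scene');b=snap('top')
for n,y0,pts in(('orange',-.096,[((103,309),(103,213)),((292,343),(230,263))]),('turq',-.032,[((134,223),(163,172)),((338,253),(314,217))])):
    Q=[]
    for t,s in pts:
        p,e=tri(a,(265+s[0]/3-.33,165+s[1]/3-.33),b,(300+t[0]/3-.33,105+t[1]/3-.33));q=k['R'].T@(p-k['o'])-[0,y0,0];Q.append(q);print(n,q*1000,e*1000)
    print(' mid',(Q[0]+Q[1])*500,'len',np.linalg.norm(Q[1]-Q[0])*1000)
```

```text
orange [-2.  -2.  16.3] 3.5792798884096517
orange [132.2   1.2  10.8] 1.4627811232479138
 mid [65.1 -0.4 13.6] len 134.35919563115496
turq [-2.4  0.1 12.6] 1.812667343513951
turq [143.9   4.9   5.9] 2.599614098347296
 mid [70.7  2.5  9.2] len 146.6041348282746
```

```bash
python3 -c "
from station import robot,sense
print(robot.sign_off(),sense()['t'])"
```

```text
the job is handed in; nothing more can be done
the job is handed in; nothing more can be done
```

I moved the turquoise tube one slot over into the turquoise slot, then laid the orange tube from the desk in the orange slot, cap down. I handed in just after 14.8 s on the robot's clock, with the gripper well clear of the rack.

My last check triangulated each tube from both cameras, in its own slot's frame:

| Tube | Cap end up the slope from stop | Cap off the middle line | Centre off the middle line | Centre above the bed | Measured length (given) |
|---|---|---|---|---|---|
| Orange | −2 mm | −2 mm | about 0 mm | about 14 mm | 134 mm (134 mm) |
| Turquoise | −2 mm | 0 mm | 2.5 mm | about 9 mm | 147 mm (146 mm) |

Both tubes are within all the limits, including direction along the slot.

- **Disagreements:** the two views of each point differed by 1.5 to 3.6 mm. The orange tube's centre reads about 3 mm high. While I lowered it, it met the bed about 4 mm sooner than I expected, pressing with about 22 N. I backed off slightly before letting go.
- **Other objects:** the yellow tube looks unmoved in the last picture. I did not re-measure the jar and tape; the arm only passed well above them.

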